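Slide the supply crate over the sill of its docking tray and latch it

ROBOT

A 7-joint arm with a two-finger parallel gripper is mounted at the origin on the work surface. World frame = base frame: x ahead of the robot, y to its left, z up, the work surface at z = 0. Lengths are in m, angles in rad, forces in N, time in s.
With the tool pointing down it reaches from about 0.4 to 0.925 m from the base axis. Payload 4.1 kg.
Tool frame: the origin (TCP) lies midway between the tips of the shut fingers; the grasp point (between the pads) lies 19 mm behind it; z points along the fingers, y is the direction in which the jaws open and shut (so a half turn about z gives the same grasp; the last joint's range is limited). The gripper opens to 85 mm and grips with 20 to 120 N. Pads are 22 mm wide; open, the fingers measure 114 mm over their backs; the gripper's body (76 mm by 85 mm) begins 54 mm behind the grasp point. The pads swing forward as they close: fully open they stand 13 mm farther back than shut.
Start: joints at [1.215, 0.398, 0.045, 1.537, -0.019, 1.207, -0.051], TCP at [0.165, -0.629, 0.231] pointing down, gripper open.
Joint ranges: [-2.82, 2.82], [-0.49, 2.23], [-1.37, 1.46], [0, 2.46], [-1.36, 4.5], [0.23, 2], [-2.94, 2.94]. Speed limits (rad/s): [2.57, 2.57, 3.14, 3.14, 3.14, 3.14, 3.14].

INTERFACE

Orientations are given as a unit quaternion [w, x, y, z].
In Python, from rig import * gives the robot as it stands. The module is installed in compiled form; this text tells all that it offers.
- The arm moves only by the shell command python3 -m pendant 'ROWS' [FORCE]. ROWS is JSON, a list of rows, each a list of 7 numbers: the shift along the tool's x, y, z in cm, then the turn, a rotation vector about the tool's x, y, z in degrees, then the opening, from 0 (shut) to 1 (fully open). A call has 1 to 5 rows; each row shifts and turns the pose as measured when the row begins, along the tool's axes as they then stand; what a row does not reach is not made up. A row lasts 1/8 s, in which the tool goes at most 62.5 mm and 10.7 degrees, less where a joint would pass 70% of its speed; a pose out of reach is approached as far as the arm can. A call with a gripper value outside its range is refused whole. The fingers move at their own pace and stop on an object; FORCE is the grip in N (left out, the last holds). Time passes only in rows, so rows that do not move let the fingers close. It gives the time, the measured TCP pose, the force and the opening at its end, in the units of the state.
- observe(): the state, without advancing time (a new reading comes with each control period).
- camera(name): name is "side" or "top" or "wrist"; returns a dict with "pixels" (384x512x3 uint8, red, green, blue), "depth" (384x512 float32, m along the optical axis (not along the pixel's ray), 0 where there is no reading), "camera_matrix" (3x3 intrinsics, pixels), "extrinsics" (4x4, takes a point from camera to world coordinates). Camera axes: x right, y up, looking along -z (the intrinsics and any distortion apply to the point x, -y, -z); pixel columns grow to the right and rows downward; lengths in m; the calibration is good to about 2 mm. A picture is of the moment at which its call begins.
- finish_job(): hands the job in, once; it reports no verdict.
Trained networks look in a picture, given as the dict that the camera call returned (one of the last four; its "shot" number tells which), for a name from the list of things; names that differ only in an ending like _2 or _b are one class to them, and where a whole thing is asked for, a point or a joint stands for the part that bears it (a point fixed in the world has none). Each returns a list of dicts, best first, with "score" (0 to 1); they miss things now and then, are a little off and sometimes report something else, mostly with a low value. They report only what shows in the picture. A call takes as long as a camera call.
- search_frame(picture, thing): "box" ([left, top, right, bottom] in pixels, round what is visible of it).
The state is a dict: "time": time; "joint_pos": joint angles; "joint_vel": joint speeds; "joint_efforts": joint torques, N m; "eef_pos": TCP position; "tcp_rot": TCP orientation; "force": force on the tool from outside, world axes, zero at the start; "torque": the same for the moment, N m; "gripper_width": finger opening in m.
Only numpy, scipy, OpenCV 4.12 (cv2) and the standard library are available. Lean on these libraries where they do the work, as an engineer would, in place of code of your own. Each camera call takes 0.05 s, during which the arm holds its last target. There are 200 camera calls.

TASK

Put the wooden supply crate away in its docking tray by sliding it in, not by carrying it: lift only its front edge onto the tray's raised sill while its back edge stays on the table, let it rest there a moment, then push it in until its back end drops behind the sill and it lies flat. Keep pushing gently until the crate has pressed the stiff push catch at the far end well in, without ramming the catch, then leave the crate there and do not disturb the jars and the brush pot.

Things in the scene. Friction and masses are not known exactly. Their poses are not given: they have to be found in the camera images.
- crate_mid (a point): Centre, half-way up, of an open pale wooden crate 160 mm long (x), 110 wide (y), 70 high; walls and floor 8 mm thick; 0.5 to 0.75 kg, balanced about its middle. Low paint pots fixed inside (within 40 mm of the centre along x, up to 34 mm above its underside) leave the end walls free to pinch from above. x points to its front end, towards the tray; z up.
- crate_nose (a point): Middle of the lower front edge of the crate, at its underside, 80 mm ahead of the crate's centre; axes as the crate.
- crate_tail (a point): Middle of the lower back edge of the crate, at its underside, 80 mm behind the crate's centre; axes as the crate. Sliding the crate on the table or in the tray takes 2 to 6 N besides what the catch takes.
- dock: Fixed plywood tray, open above. Origin: middle of the sill's outer (entry) face, at table height; x points into the tray, z up. Sill 14 mm deep (x 0 to 14), its top 16 mm above the table; behind it the floor lies 6 mm above the table, to x = 300. Side rails (tops 26 mm up) 120 mm apart, flared at the entry. The catch's tip stands 180 to 220 mm in, set by hand and not measured: feel for it.
- plunger (a joint): Travel (m) of the push catch at the tray's far end: 0 = out, 0.010 = hard stop; well in = over half-way. A round rubber plunger, 24 mm across, on the tray's centre line 38 mm above the table, facing the entry. Stiff: starts to move at about 8 N, takes about 14 N at full travel, stays where pushed. More than 25 N damages it. Only the crate should press it.
- jar_tall: Bystander: closed paint jar, 44 mm across, 75 mm high; origin at the centre of its underside.
- jar_short: Bystander: closed paint jar, 48 mm across, 55 mm high; origin at the centre of its underside.
- brush_pot: Bystander: round pot 90 mm across, 85 mm high, with brushes standing up to 210 mm high; origin at the centre of its underside.

How it is judged:
By the outcome, as a careful person would: the job done as asked, in the order asked, and still so for the second after the job is handed in, with the robot touching nothing.
It also fails if it takes over 72 s, if anything falls off the work surface, if the arm or the gripper's body presses on something with over 40 N, if the wrist force passes 120 N, or if a joint passes its speed limit or range.

## Working session

There is one attempt and no reset: what is moved stays moved. The work goes in short steps, Python scripts to look and compute and a shell command to move; the robot and the scene stay as the last step left them, time stands still between calls to the robot, and variables do not carry over. Pictures are saved under pics/ and viewed, about 8 in all and at most 12, crops included, and the job is handed in when it is done.

```bash
mkdir -p pics
cat > h.py <<'E'
from rig import *
import numpy as np, cv2
from scipy.spatial.transform import Rotation as R
def world(c):
    K=c["camera_matrix"];d=c["depth"];v,u=np.mgrid[0:384,0:512]
    x=(u-K[0,2])/K[0,0]*d;y=(v-K[1,2])/K[1,1]*d
    P=np.stack([x,-y,-d],-1);E=c["extrinsics"]
    W=P@E[:3,:3].T+E[:3,3];W[d<=0]=np.nan
    return W
def save(c,n): cv2.imwrite("pics/"+n,c["pixels"][:,:,::-1])
def tool(): 
    s=observe();q=s["tcp_rot"];return np.array(s["eef_pos"]),R.from_quat([q[1],q[2],q[3],q[0]])
E
python3 - <<'E'
from h import *
s=observe();print({k:np.round(v,3).tolist() for k,v in s.items()})
ims=[]
for n in("top","side"):
    c=camera(n);W=world(c);ims.append(c["pixels"]);np.savez(""+n,W=W,p=c["pixels"])
    print(n,np.round(c["camera_matrix"],1).tolist(),np.round(c["extrinsics"],3).tolist())
    for t in("crate_mid","dock","plunger","jar_tall","jar_short","brush_pot"):
        for r in search_frame(c,t)[:2]:
            b=np.array(r["box"]).round().astype(int);u,v=(b[0]+b[2])//2,(b[1]+b[3])//2
            print(t,round(r["score"],2),b.tolist(),W[min(v,383),min(u,511)].round(3))
im=np.vstack(ims);cv2.imwrite("pics/a.png",ims[0][:,:,::-1]);cv2.imwrite("pics/b.png",ims[1][:,:,::-1])
E
```

```text
{'time': 0.0, 'joint_pos': [1.215, 0.399, 0.045, 1.538, -0.019, 1.207, -0.051], 'joint_vel': [0.002, -0.0, -0.0, -0.001, 0.001, 0.002, -0.001], 'joint_efforts': [-0.0, -47.512, 1.365, -25.422, 0.012, 0.009, 0.0], 'eef_pos': [0.165, -0.628, 0.23], 'tcp_rot': [-0.001, 0.992, 0.128, -0.0], 'force': [-0.181, 0.321, 0.438], 'torque': [0.0, 0.018, -0.021], 'gripper_width': 0.085}
top [[373.5, 0.0, 256.9], [0.0, 373.5, 189.9], [0.0, 0.0, 1.0]] [[-0.021, 0.998, -0.058, 0.467], [-1.0, -0.019, 0.023, -0.02], [0.022, 0.058, 0.998, 0.947], [0.0, 0.0, 0.0, 1.0]]
crate_mid 0.74 [238, 127, 314, 187] [ 0.603 -0.091  0.008]
dock 0.95 [104, 115, 234, 191] [0.618 0.178 0.011]
plunger 0.3 [362, 106, 430, 160] [ 0.62  -0.323  0.2  ]
jar_tall 0.68 [363, 231, 387, 247] [ 0.397 -0.313  0.074]
jar_short 0.67 [389, 198, 412, 218] [ 0.468 -0.383  0.056]
brush_pot 0.71 [364, 105, 432, 162] [ 0.619 -0.324  0.206]
side [[428.7, 0.0, 261.3], [0.0, 428.7, 187.8], [0.0, 0.0, 1.0]] [[0.98, 0.151, -0.133, 0.392], [-0.201, 0.695, -0.69, -0.761], [-0.012, 0.703, 0.711, 0.805], [0.0, 0.0, 0.0, 1.0]]
crate_mid 0.6 [271, 174, 320, 242] [ 0.607 -0.079  0.013]
dock 0.91 [253, 110, 306, 184] [0.624 0.167 0.006]
plunger 0.41 [275, 118, 281, 129] [0.634 0.223 0.049]
plunger 0.27 [325, 233, 386, 331] [ 0.667 -0.329  0.045]
jar_tall 0.7 [211, 292, 234, 326] [ 0.392 -0.346  0.07 ]
jar_short 0.87 [257, 318, 283, 354] [ 0.471 -0.41   0.055]
brush_pot 0.79 [326, 230, 388, 332] [ 0.668 -0.332  0.054]
```

View pics/a.png

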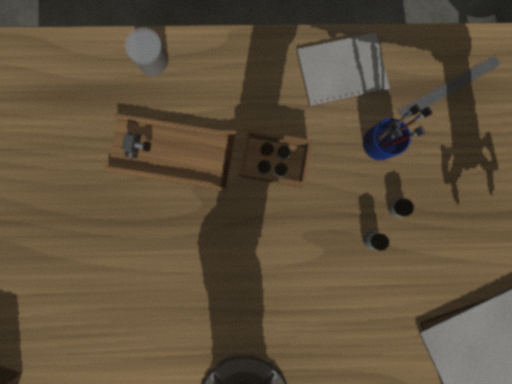

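View pics/b.png

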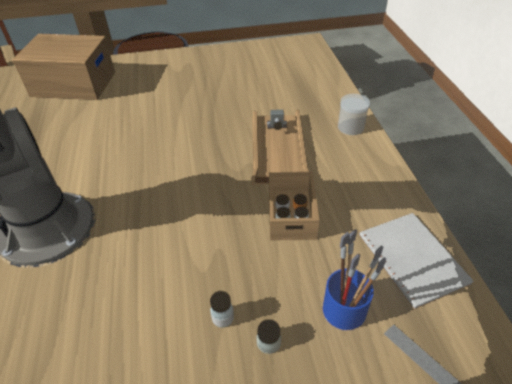

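The top view shows the crate (boxes match, px 238-314,127-187) just right of the tray (104-234). The tray points along world +y, the catch is at px (130,145), and the jars and pot are well clear. Next I'll fit the poses from depth.

Run:
```python
from h import *
for n in("top","side"):
    W=np.load(n+".npz")["W"];X,Y,Z=W[...,0],W[...,1],W[...,2]
    A=(X>.5)&(X<.75)&(Y>-.25)&(Y<.4)
    t=A&(abs(Y-.35)<.03)&(X<.6); print(n,"table z",np.nanmedian(Z[t]).round(4))
    for nm,m in(("rim",A&(Z>.06)&(Z<.08)&(Y<.03)),("rails",A&(Z>.019)&(Z<.032)&(Y>-.03)),("sill",A&(Z>.011)&(Z<.02)&(Y<.08)&(Y>-.03)),("floor",A&(Z>.002)&(Z<.009)&(Y>.03)&(Y<.3)&(X>.57)&(X<.67)),("catch",A&(Z>.033)&(Y>.1)&(Y<.34))):
        p=W[m]
        if len(p)<10: print(nm,len(p));continue
        r=cv2.minAreaRect(p[:,:2].astype(np.float32))
        print(nm,len(p),np.round(r[0],4),np.round(r[1],4),round(r[2],2),"box",np.round(cv2.boxPoints(r),3).tolist(),"z",np.median(p[:,2]).round(4))
W=np.load("top.npz")["W"]
print("z row",[(v,W[150,v].round(3).tolist()) for v in range(120,156,3)])
p=np.load("top.npz")["p"][95:210,95:325];cv2.imwrite("pics/c.png",cv2.resize(p[:,:,::-1],None,fx=3.4,fy=3.4,interpolation=cv2.INTER_CUBIC)*1)
```

```text
top table z 0.0002
rim 822 [ 0.5961 -0.0833] [0.1602 0.1109] 78.79 box [[0.5260000228881836, -0.1509999930858612], [0.6349999904632568, -0.17299999296665192], [0.6660000085830688, -0.014999999664723873], [0.5569999814033508, 0.006000000052154064]] z 0.0695
rails 1270 [0.6166 0.1463] [0.3575 0.1575] 80.13 box [[0.5080000162124634, -0.01600000075995922], [0.6639999747276306, -0.0430000014603138], [0.7250000238418579, 0.3089999854564667], [0.5699999928474426, 0.335999995470047]] z 0.0257
sill 345 [0.597  0.0239] [0.1447 0.1044] 2.91 box [[0.5220000147819519, 0.07199999690055847], [0.5270000100135803, -0.03200000151991844], [0.671999990940094, -0.02500000037252903], [0.6669999957084656, 0.07999999821186066]] z 0.0157
floor 3315 [0.62   0.1655] [0.1    0.2688] 0.0 box [[0.5699999928474426, 0.30000001192092896], [0.5699999928474426, 0.03099999949336052], [0.6700000166893005, 0.03099999949336052], [0.6700000166893005, 0.30000001192092896]] z 0.0059
catch 336 [0.6366 0.2503] [0.0598 0.04  ] 80.87 box [[0.6119999885559082, 0.2240000069141388], [0.6520000100135803, 0.21799999475479126], [0.661
[... 938 characters left out ...]
1072883606], [0.6700000166893005, 0.052000001072883606], [0.6700000166893005, 0.2980000078678131]] z 0.0069
catch 216 [0.6369 0.2478] [0.0679 0.0361] 77.51 box [[0.6119999885559082, 0.21899999678134918], [0.6470000147819519, 0.210999995470047], [0.6620000004768372, 0.2770000100135803], [0.6269999742507935, 0.2849999964237213]] z 0.0503
z row [(120, [0.629, 0.303, 0.005]), (123, [0.628, 0.295, 0.006]), (126, [0.62, 0.273, 0.051]), (129, [0.619, 0.264, 0.057]), (132, [0.621, 0.26, 0.047]), (135, [0.624, 0.259, 0.026]), (138, [0.627, 0.257, 0.007]), (141, [0.628, 0.25, 0.004]), (144, [0.622, 0.233, 0.039]), (147, [0.621, 0.224, 0.044]), (150, [0.627, 0.227, 0.006]), (153, [0.627, 0.22, 0.005])]
```

View pics/c.png

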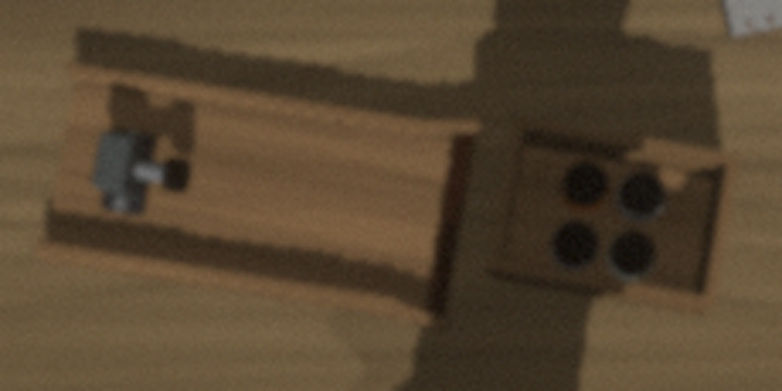

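The crop shows the dark sill strip at crop px x≈455 (image col ≈229). The crate lies right of it, almost collinear with the tray, and the plunger tip is at crop (185,172). I'll fit the tray axis and the crate's offset from it.

Run:
```python
from h import *
for n in("top","side"):
    W=np.load(n+".npz")["W"].reshape(-1,3);W=W[~np.isnan(W[:,0])]
    th=np.radians(79.5);
    for k in range(3):
        c,s=np.cos(th),np.sin(th);a=W[:,0]*c+W[:,1]*s;b=-W[:,0]*s+W[:,1]*c
        b0=-.6166*s+.1463*c
        m=(W[:,2]>.022)&(W[:,2]<.030)&(abs(b-b0)<.1)
        a0=.6166*c+.1463*s
        m&=(abs(a-a0)<.10)
        L=m&(b>b0);Rr=m&(b<b0)
        f1=np.polyfit(a[L],b[L],1);f2=np.polyfit(a[Rr],b[Rr],1)
        th+=(f1[0]+f2[0])/2
    # final: rails
    c,s=np.cos(th),np.sin(th);a=W[:,0]*c+W[:,1]*s;b=-W[:,0]*s+W[:,1]*c
    print(n,"heading",np.degrees(th).round(2),"slopes",f1[0].round(3),f2[0].round(3),"b rails",b[L].mean().round(4),np.percentile(b[L],[2,98]).round(4),b[Rr].mean().round(4),np.percentile(b[Rr],[2,98]).round(4))
    bc=(b[L].mean()+b[Rr].mean())/2
    m=(abs(b-bc)<.04)&(W[:,2]>.0125)&(W[:,2]<.0185)&(abs(a-a0+.15)<.06)
    print(" sill a",np.percentile(a[m],[2,25,50,75,98]).round(4),m.sum())
    m=(abs(b-bc)<.05)&(W[:,2]<.012)&(W[:,2]>-.005)&(a>a0-.2)&(a<a0-.08)
    e=np.percentile(a[(abs(b-bc)<.04)&(W[:,2]<.0185)&(W[:,2]>.0125)&(abs(a-a0+.15)<.06)],[5,95])
    sa=e.mean()-.007
    O=np.array([c*sa-s*bc,s*sa+c*bc]);print(" dock origin",O.round(4))
    cr=np.array([.596,-.0845]);d=cr-O
    print(" crate in dock x,y",(d@[c,s]).round(4),(d@[-s,c]).round(4),"nose x",(d@[c,s]+.08).round(4))
    m=(abs(b-bc)<.014)&(W[:,2]>.03)&(W[:,2]<.053)&(a-sa>.15)
    print(" tip x",np.sort(a[m]-sa)[:6].round(4), "z",W[m][:,2].max())
```

```text
top heading 79.64 slopes -0.004 0.004 b rails -0.5149 [-0.5209 -0.5092] -0.6468 [-0.6527 -0.6411]
 sill a [0.0579 0.1372 0.1408 0.1447 0.1483] 175
 dock origin [0.5909 0.0022]
 crate in dock x,y -0.0844 -0.0206 nose x -0.0044
 tip x [0.2221 0.2225 0.2225 0.2226 0.2229 0.2229] z 0.052871086535640544
side heading 79.65 slopes -0.011 0.012 b rails -0.5164 [-0.5218 -0.5115] -0.6475 [-0.6539 -0.642 ]
 sill a [0.0728 0.0949 0.0965 0.0982 0.1449] 58
 dock origin [0.5921 0.003 ]
 crate in dock x,y -0.0854 -0.0195 nose x -0.0054
 tip x [0.2149 0.2163 0.2163 0.2169 0.2169 0.2172] z 0.05255623517175256
```

```bash
cat >> h.py <<'E'
O=np.array([.5963,.0288]);TH=np.radians(79.65);C,S=np.cos(TH),np.sin(TH)
def todock(p): d=np.array(p[:2])-O;return np.array([d@[C,S],d@[-S,C]])
def st(pitch=0,goal=None):
    s=observe();p,r=tool()
    F=np.array(s["force"]);fd=[F[:2]@[C,S],F[:2]@[-S,C],F[2]]
    print("t",round(s["time"],2),"dock",todock(p).round(4),"z",p[2].round(4),"Fdock",np.round(fd,1),"w",round(s["gripper_width"],4))
    # desired orientation: x=-Y, y=-X, z down, pitched so that the crate nose goes up by pitch deg
    T=np.array([[S,-C,0],[-C,-S,0],[0,0,-1]]).T
    nose=R.from_rotvec(np.radians(pitch)*np.array([S,-C,0]))
    e=(r.inv()*nose*R.from_matrix(T)).as_rotvec(degrees=True);print("turn needed deg",e.round(2))
    if goal is not None:
        g=np.r_[O+goal[0]*np.array([C,S])+goal[1]*np.array([-S,C]),goal[2]]
        print("shift cm",(100*r.inv().apply(g-p)).round(2))
E
python3 -m pendant '[[0,0,0,0,0,8.4,1],[0,0,0,0,0,8.4,1],[0,0,0,0,0,8.3,1]]' 20
python3 -m pendant '[[2,-5.2,0,0,0,0,1],[2,-5.2,0,0,0,0,1],[2,-5.2,0,0,0,0,1],[2,-5.2,0,0,0,0,1],[2,-5.2,0,0,0,0,1]]'
python3 -m pendant '[[2,-5.2,0,0,0,0,1],[2,-5.2,0,0,0,0,1],[2,-5.2,0,0,0,0,1],[2,-5.2,0,0,0,0,1],[2,-5.2,0,0,0,0,1]]'
python3 -c "from h import *; st(0,(-.1115,-.115,.15))"
```

```text
time: 1.08
eef_pos: [0.1651, -0.6287, 0.2315]
tcp_rot: [0.0, 0.995, -0.097, 0.0]
force: [-1.1, 0.4, 0.1]
gripper_width: 0.0856
time: 1.7
eef_pos: [0.3152, -0.3914, 0.231]
tcp_rot: [0.002, 0.995, -0.103, 0.0]
force: [0.4, 0.2, 0.3]
gripper_width: 0.0856
time: 2.33
eef_pos: [0.471, -0.1497, 0.232]
tcp_rot: [0.004, 0.995, -0.103, 0.003]
force: [0.5, -1.0, 0.1]
gripper_width: 0.0853
t 2.33 dock [-0.1981  0.0912] z 0.232 Fdock [-0.9 -0.7  0.1] w 0.0853
turn needed deg [ 0.4  -0.39 -1.5 ]
shift cm [20.33 -9.26  8.28]
```

```bash
python3 -m pendant '[[5,-2.3,0,0,0,-1.5,1],[5,-2.3,0,0,0,0,1],[5,-2.3,0,0,0,0,1],[5,-2.3,0,0,0,0,1],[0,0,0,0,0,0,1]]'
python3 - <<'E'
from h import *
st(0,(-.1115,-.115,.02))
c=camera("top");W=world(c).reshape(-1,3);save(c,"d.png")
W=W[~np.isnan(W[:,0])];d=W[:,:2]-O;a=d@[C,S];b=d@[-S,C]
m=(abs(b)<.045)&(a>-.03)&(a<.04)&(W[:,2]<.03)
i=np.argsort(a[m]);print(np.c_[a[m],W[m][:,2]][i][::12].round(4).tolist())
for lo,hi in((-.03,-.015),(-.015,0),(0,.02),(.02,.06),(.1,.2)):
    q=(a>lo)&(a<hi)&(W[:,2]>.022)&(W[:,2]<.03)&(abs(b)<.12);print(lo,"rail b",np.sort(b[q]).round(3)[::6])
E
```

```text
time: 2.95
eef_pos: [0.6925, -0.0876, 0.2327]
tcp_rot: [0.003, 0.996, -0.086, 0.004]
force: [-0.3, -0.0, 0.4]
gripper_width: 0.0856
t 2.95 dock [-0.0972 -0.1156] z 0.2327 Fdock [-0.1  0.3  0.4] w 0.0856
turn needed deg [ 0.3  -0.5   0.49]
shift cm [-0.25  1.32 21.28]
[[-0.0299, 0.003], [-0.0262, 0.0019], [-0.0252, -0.0021], [-0.0245, 0.0024], [-0.0236, 0.0008], [-0.0227, -0.0001], [-0.0219, 0.0012], [-0.0209, -0.002], [-0.02, -0.0042], [-0.0193, -0.0012], [-0.0183, 0.003], [-0.0173, 0.0007], [-0.0166, 0.0014], [-0.0156, 0.0003], [-0.0147, -0.0004], [-0.014, 0.001], [-0.0131, -0.0004], [-0.0122, -0.001], [-0.0113, -0.0024], [-0.0105, -0.0016], [-0.0096, -0.0018], [-0.0088, -0.0011], [-0.0079, 0.0041], [-0.0069, 0.0018], [-0.0061, 0.0024], [-0.0052, 0.0012], [-0.0043, 0.0004], [-0.0035, 0.0003], [-0.0026, -0.0003], [-0.0017, -0.0007], [-0.0012, 0.009], [-0.0009, 0.0159], [-0.0001, 0.0113], [0.0007, 0.0169], [0.0014, 0.0178], [0.0024, 0.016], [0.0032, 0.0158], [0.0041, 0.0156], [0.0048, 0.0166], [0.0057, 0.0158], [0.0068, 0.0176], [0.0073, 0.0161], [0.0083, 0.014], [0.0094, 0.0169], [0.
[... 726 characters left out ...]
 0.07   0.072
  0.074  0.077]
0.02 rail b [-0.071 -0.071 -0.07  -0.069 -0.068 -0.067 -0.066 -0.065 -0.064 -0.063
 -0.062 -0.06   0.061  0.062  0.063  0.064  0.065  0.066  0.067  0.068
  0.069  0.07   0.071  0.072  0.073]
0.1 rail b [-0.072 -0.071 -0.071 -0.07  -0.07  -0.07  -0.069 -0.069 -0.068 -0.068
 -0.068 -0.068 -0.067 -0.067 -0.066 -0.066 -0.065 -0.065 -0.065 -0.064
 -0.064 -0.064 -0.063 -0.063 -0.063 -0.062 -0.062 -0.061 -0.061 -0.061
 -0.06  -0.06  -0.06  -0.006  0.06   0.061  0.061  0.062  0.062  0.062
  0.063  0.063  0.063  0.064  0.064  0.065  0.065  0.065  0.066  0.066
  0.066  0.067  0.067  0.068  0.068  0.068  0.068  0.069  0.069  0.07
  0.07   0.07   0.071  0.071  0.072  0.072]
```

```bash
python3 -m pendant '[[-0.2,1.3,5,0.3,-0.5,0.5,1],[0,0,5,0,0,0,1],[0,0,5,0,0,0,1],[0,0,4.5,0,0,0,1],[0,0,0,0,0,0,1]]'
python3 -c "from h import *; st(0,(-.1115,-.091,.018))"
```

```text
time: 3.62
eef_pos: [0.6836, -0.1091, 0.0379]
tcp_rot: [0.003, 0.996, -0.094, 0.001]
force: [-0.6, 0.4, 0.1]
gripper_width: 0.0857
t 3.62 dock [-0.12   -0.1107] z 0.0379 Fdock [0.3 0.7 0.1] w 0.0857
turn needed deg [ 0.38 -0.17 -0.45]
shift cm [-1.98 -0.85  1.97]
```

```bash
python3 -m pendant '[[-0.5,-0.8,1.8,0.3,0,-0.4,1],[-0.8,0,0,0,0,0,1],[-0.4,0,0,0,0,0,1],[0,0,0,0,0,0,1]]'
python3 -c "from h import *; st(0,(-.1115,-.066,.018))"
```

```text
time: 4.12
eef_pos: [0.6708, -0.0985, 0.0259]
tcp_rot: [0.001, 0.996, -0.091, 0.006]
force: [0.3, 0.5, 0.6]
gripper_width: 0.0854
t 4.12 dock [-0.1118 -0.0962] z 0.0259 Fdock [ 0.5 -0.2  0.6] w 0.0854
turn needed deg [ 0.05 -0.75 -0.07]
shift cm [-3.03 -0.03  0.76]
```

```bash
python3 -m pendant '[[-0.6,0,0.5,0,-0.7,0,1],[-0.6,0,0,0,0,0,1],[-0.5,0,0,0,0,0,1],[-0.5,0,0,0,0,0,1],[-0.5,0,0,0,0,0,1]]'
python3 -c "from h import *; st(0,(-.1115,-.066,.018))"
python3 -m pendant '[[-0.4,0,0,0,0,0,1],[-0.3,0,0,0,0,0,1],[-0.3,0,0,0,0,0,1]]'
python3 -c "from h import *; st(0,(-.1115,-.066,.018))"
```

```text
time: 4.75
eef_pos: [0.6477, -0.0941, 0.0228]
tcp_rot: [0.001, 0.996, -0.091, 0.005]
force: [3.6, -0.3, -1.1]
gripper_width: 0.0853
t 4.75 dock [-0.1117 -0.0727] z 0.0228 Fdock [ 0.3 -3.6 -1.1] w 0.0853
turn needed deg [ 0.   -0.62 -0.08]
shift cm [-0.67 -0.02  0.47]
time: 5.12
eef_pos: [0.6376, -0.0924, 0.0229]
tcp_rot: [0.001, 0.996, -0.091, 0.006]
force: [3.3, -1.0, -0.9]
gripper_width: 0.0849
t 5.12 dock [-0.1118 -0.0624] z 0.0229 Fdock [-0.4 -3.4 -0.9] w 0.0849
turn needed deg [ 0.01 -0.7  -0.09]
shift cm [ 0.35 -0.03  0.5 ]
```

```bash
python3 -m pendant '[[1.5,0,0,0,0,0,1],[1.5,0,-3,0,0,0,1],[1,0,-6,0,0,0,1],[1,0,-5,0,0,0,1]]'
cat >> h.py <<'E'
def crate(name="top",zlo=.06,zhi=.08):
    c=camera(name);W=world(c).reshape(-1,3);W=W[~np.isnan(W[:,0])]
    d=W[:,:2]-O;a=d@[C,S];b=d@[-S,C];q=(W[:,2]>zlo)&(W[:,2]<zhi)&(a>-.25)&(a<.1)&(abs(b)<.09)
    r=cv2.minAreaRect(np.c_[a,b][q].astype(np.float32));print(name,"crate dock",np.round(r[0],4),np.round(r[1],4),round(r[2],2),q.sum());return c
E
python3 -c "
from h import *
st();save(crate(),'e.png');crate('side')"
```

```text
time: 5.62
eef_pos: [0.6753, -0.0998, 0.1584]
tcp_rot: [0.0, 0.996, -0.091, -0.009]
force: [0.6, -0.7, 0.1]
gripper_width: 0.0854
t 5.62 dock [-0.1123 -0.1009] z 0.1584 Fdock [-0.6 -0.8  0.1] w 0.0854
turn needed deg [ 0.13  1.02 -0.04]
top crate dock [-0.102   0.0033] [0.1104 0.1431] 89.85 555
side crate dock [-0.1136  0.0027] [0.11   0.1648] 89.82 833
```

```bash
python3 -m pendant '[[-4,-3,0,0,1,0,0.45],[-4,-3,0,0,0,0,0.45],[-2.5,-1.7,0,0,0,0,0.45],[0,0,0,0,0,0,0.45]]'
python3 -c "
from h import *
st(0,(-.0355,.003,.04));save(camera('wrist'),'f.png')"
```

```text
time: 6.22
eef_pos: [0.581, -0.0028, 0.1591]
tcp_rot: [0.002, 0.996, -0.091, -0.001]
force: [0.4, -0.4, -0.6]
gripper_width: 0.0386
t 6.22 dock [-0.0338  0.0094] z 0.1591 Fdock [-0.3 -0.5 -0.6] w 0.0386
turn needed deg [ 0.25  0.1  -0.13]
shift cm [ 0.66  0.12 11.91]
```

View pics/f.png

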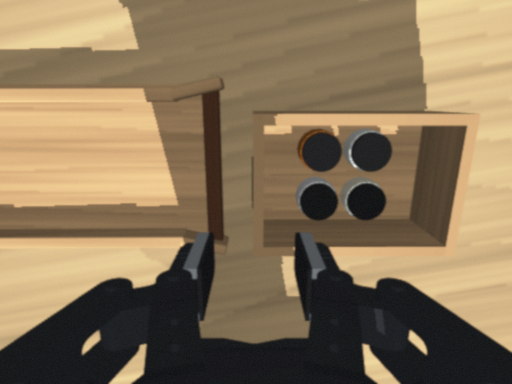

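The wrist view shows the crate's front wall at column ≈258, midway between the fingertips (≈210 and ≈300). The sill strip is at column 212 and parallel to it. Descending.

```bash
python3 -m pendant '[[0.6,0.1,4,0,0,0,0.45],[0,0,4,0,0,0,0.45],[0,0,2.5,0,0,0,0.45],[0,0,0.8,0,0,0,0.45]]'
python3 -c "
from h import *
st(0,(-.0355,.003,.04))"
```

```text
time: 6.78
eef_pos: [0.5892, -0.0131, 0.0423]
tcp_rot: [0.004, 0.995, -0.096, -0.001]
force: [-0.6, 1.3, 1.0]
gripper_width: 0.0387
t 6.78 dock [-0.0425 -0.0006] z 0.0423 Fdock [1.2 0.9 1. ] w 0.0387
turn needed deg [ 0.48  0.07 -0.66]
shift cm [-0.37 -0.7   0.23]
```

```bash
python3 -m pendant '[[-0.35,-0.7,0.2,0.4,0,-0.6,0.45],[0,0,0,0,0,0,0.45],[0,0,0,0,0,0,0]]' 60
python3 -c "
from h import *
st(0,(-.0355,.003,.04))"
python3 -m pendant '[[0,0,0,0,0,0,0],[0,0,0,0,0,0,0],[0,0,0,0,0,0,0]]' 100
python3 -c "
from h import *
st(0,(-.0355,.0,.04))"
```

```text
time: 7.15
eef_pos: [0.5884, -0.0062, 0.0414]
tcp_rot: [0.001, 0.996, -0.091, 0.0]
force: [-0.7, 0.6, -0.5]
gripper_width: 0.0215
t 7.15 dock [-0.0359  0.0015] z 0.0414 Fdock [ 0.4  0.8 -0.5] w 0.0215
turn needed deg [ 0.06 -0.03 -0.12]
shift cm [-0.15 -0.04  0.14]
time: 7.52
eef_pos: [0.5887, -0.0064, 0.0422]
tcp_rot: [0.001, 0.996, -0.091, 0.001]
force: [0.7, 1.4, -2.7]
gripper_width: 0.0065
t 7.53 dock [-0.036   0.0012] z 0.0422 Fdock [ 1.5 -0.4 -2.7] w 0.0065
turn needed deg [ 0.06 -0.1  -0.12]
shift cm [ 0.12 -0.05  0.22]
```

```bash
python3 -m pendant '[[0,0.15,-0.55,2.2,0,0,0],[0,0.15,-0.6,2.2,0,0,0],[0,0.15,-0.6,2.2,0,0,0],[0,0,0,0,0,0,0]]' 120
python3 -c "
from h import *
st(8.5,(-.0439,.0012,.0635))"
```

```text
time: 8.02
eef_pos: [0.5873, -0.0118, 0.0595]
tcp_rot: [-0.057, 0.994, -0.09, 0.006]
force: [0.2, -2.1, -3.4]
gripper_width: 0.0056
t 8.03 dock [-0.0416  0.0016] z 0.0595 Fdock [-2.  -0.6 -3.4] w 0.0056
turn needed deg [ 1.89 -0.07  0.04]
shift cm [ 0.04  0.18 -0.42]
```

```bash
python3 -m pendant '[[0.1,0.15,-0.45,1.9,0,0,0],[0.1,0,0,0,0,0,0],[0,0,0,0,0,0,0]]'
python3 -c "
from h import *
st(8.5,(.0,-.0015,.064));crate('side',.06,.11)"
```

```text
time: 8.4
eef_pos: [0.5875, -0.0132, 0.0632]
tcp_rot: [-0.073, 0.993, -0.089, 0.006]
force: [-1.0, -0.5, -0.6]
gripper_width: 0.0058
t 8.4 dock [-0.0429  0.0011] z 0.0632 Fdock [-0.7  0.9 -0.6] w 0.0058
turn needed deg [0.13 0.12 0.15]
shift cm [ 0.27 -4.26  0.54]
side crate dock [-0.1222  0.0025] [0.11  0.162] 89.9 1004
```

```bash
python3 -m pendant '[[0.1,-0.8,0.1,0,0,0,0],[0.1,-0.8,0.1,0,0,0,0],[0.1,-0.8,0.1,0,0,0,0]]'
python3 -c "
from h import *
st(8.5,(.0,-.0015,.064));save(camera('side'),'g.png')
import cv2
p=cv2.imread('pics/g.png')[95:260,220:350];cv2.imwrite('pics/g.png',cv2.resize(p,None,fx=3.5,fy=3.5,interpolation=cv2.INTER_CUBIC))"
```

```text
time: 8.82
eef_pos: [0.5943, 0.0084, 0.0625]
tcp_rot: [-0.07, 0.994, -0.089, 0.005]
force: [-1.1, -3.3, -3.6]
gripper_width: 0.0062
t 8.82 dock [-0.0204 -0.0017] z 0.0625 Fdock [-3.5  0.5 -3.6] w 0.0062
turn needed deg [0.42 0.17 0.11]
shift cm [-0.02 -2.04  0.14]
```

View pics/g.png

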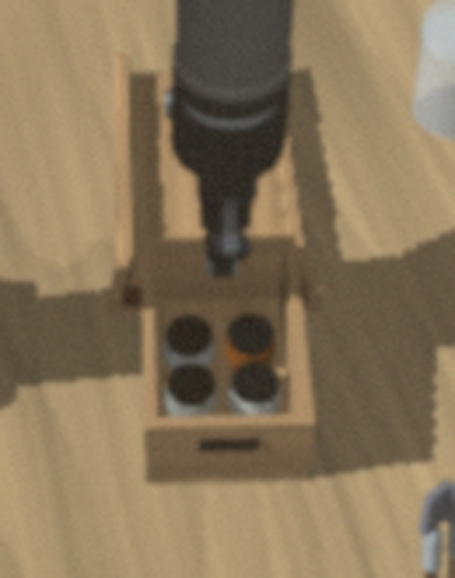

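The crop shows the crate nose entering between the rails (rail ends ≈(130,290) and (310,290)) with its tail (row 478) still on the table. Continuing.

```bash
python3 -m pendant '[[0,-0.8,0,0.3,0,0,0],[0,-0.7,0,0,0,0,0],[0,-0.5,0,0,0,0,0],[0,0,0,0,0,0,0]]'
python3 -c "
from h import *
st(5.7,(.002,-.0015,.057))"
```

```text
time: 9.38
eef_pos: [0.598, 0.0341, 0.0652]
tcp_rot: [-0.075, 0.993, -0.087, 0.005]
force: [-0.3, -0.8, -3.8]
gripper_width: 0.006
t 9.38 dock [ 0.0055 -0.0008] z 0.0652 Fdock [-0.9  0.1 -3.8] w 0.006
turn needed deg [-2.96  0.23  0.33]
shift cm [0.07 0.47 0.76]
```

```bash
python3 -m pendant '[[0,0.5,0,0,0,0.2,0],[0,0.3,0.2,0,0,0,0],[0,0,0,0,0,0,0]]'
python3 -c "
from h import *
st(5.7,(-.001,-.0015,.0572))"
```

```text
time: 9.75
eef_pos: [0.5984, 0.0314, 0.0647]
tcp_rot: [-0.078, 0.993, -0.087, 0.006]
force: [-1.6, -0.1, -0.2]
gripper_width: 0.0059
t 9.75 dock [ 0.003  -0.0016] z 0.0647 Fdock [-0.4  1.6 -0.2] w 0.0059
turn needed deg [-3.32  0.09  0.28]
shift cm [-0.01  0.51  0.68]
```

```bash
python3 -m pendant '[[0,0.5,0.2,-1.1,0,0.2,0],[0,0.2,0.3,-1.1,0,0,0],[0,0,0.2,-1,0,0,0],[0,0,0,0,0,0,0]]'
python3 -c "
from h import *
st(5.7,(-.001,-.0015,.0572))"
```

```text
time: 10.25
eef_pos: [0.5988, 0.0274, 0.0587]
tcp_rot: [-0.05, 0.995, -0.09, 0.005]
force: [-0.9, 2.1, -0.8]
gripper_width: 0.006
t 10.25 dock [-0.001  -0.0027] z 0.0587 Fdock [ 1.9  1.2 -0.8] w 0.006
turn needed deg [-0.11 -0.04  0.03]
shift cm [-0.12  0.02  0.15]
```

```bash
python3 -m pendant '[[-0.1,0,0.2,0,0,0,0],[0,0,0.1,0,0,0,0],[0,0,0,0,0,0,0.2],[0,0,0,0,0,0,0.3],[0,0,0,0,0,0,0.4]]' 30
python3 -c "
from h import *
st(0,(-.001,-.0015,.15))"
python3 -m pendant '[[0,0,-3,0,0,0,0.4],[0,0,-5,0,0,0,0.4],[0,0,-6,-3,0,0,0.2],[0,0,-2,-2.5,0,0,0]]' 30
python3 - <<'E'
from h import *
st(0,(-.23,0,.17))
for n in("side","top"):
    c=camera(n);W=world(c).reshape(-1,3);W=W[~np.isnan(W[:,0])];save(c,"h_%s.png"%n)
    d=W[:,:2]-O;a=d@[C,S];b=d@[-S,C];q=(W[:,2]>.055)&(W[:,2]<.1)&(a>-.25)&(a<.02)&(abs(b)<.07)
    r=cv2.minAreaRect(np.c_[a,b][q].astype(np.float32));print(n,np.round(r[0],4),np.round(r[1],4),round(r[2],2))
    s=q&(abs(abs(b-r[0][1])-.051)<.006);f=np.polyfit(a[s],W[s][:,2],1);print("rim pitch",np.degrees(f[0]).round(2),"z front/back",np.polyval(f,[r[0][0]+.08,r[0][0]-.08]).round(4))
E
```

```text
time: 10.88
eef_pos: [0.5988, 0.0238, 0.0576]
tcp_rot: [-0.048, 0.995, -0.091, 0.006]
force: [-0.4, 0.1, -1.0]
gripper_width: 0.0339
t 10.88 dock [-0.0045 -0.0034] z 0.0576 Fdock [ 0.1  0.4 -1. ] w 0.0339
turn needed deg [-5.52 -0.17 -0.15]
shift cm [-0.16 -1.24 -9.16]
time: 11.38
eef_pos: [0.5939, 0.0055, 0.2176]
tcp_rot: [0.003, 0.996, -0.094, -0.002]
force: [0.3, 0.4, -0.4]
gripper_width: 0.0008
t 11.38 dock [-0.0234 -0.0018] z 0.2176 Fdock [ 0.4 -0.3 -0.4] w 0.0008
turn needed deg [ 0.33  0.23 -0.4 ]
shift cm [-2.000e-02  2.064e+01  4.880e+00]
side [-0.0804 -0.0016] [0.11   0.1653] 89.51
rim pitch 5.35 z front/back [0.0838 0.0688]
top [-0.1273 -0.0007] [0.0586 0.1105] 0.11
rim pitch 4.27 z front/back [0.0765 0.0646]
```

```bash
python3 -m pendant '[[0,5,0,0.3,0.2,-0.4,0],[0,5,0,0,0,0,0],[0,5,0,0,0,0,0],[0,4,2,0,0,0,0],[0,0,5,0,0,0,0]]'
python3 -c "
from h import *
st(0,(-.19,-.001,.04))"
```

```text
time: 12.1
eef_pos: [0.5576, -0.1866, 0.1394]
tcp_rot: [-0.001, 0.996, -0.088, -0.001]
force: [0.5, 0.8, 0.0]
gripper_width: 0.0003
t 12.1 dock [-0.2188 -0.0006] z 0.1394 Fdock [ 0.9 -0.3  0. ] w 0.0003
turn needed deg [-0.15  0.14  0.24]
shift cm [ 0.07 -2.85  9.94]
```

```bash
python3 -m pendant '[[0,0,4,0,0,0.2,0],[0,0,3.5,0,0,0,0],[0,-1,2,0,0,0,0],[0,-1,0.5,0,0,0,0],[0,0,0,0,0,0,0]]'
python3 -c "
from h import *
st(0,(-.167,-.001,.04))"
```

```text
time: 12.72
eef_pos: [0.5495, -0.1675, 0.0241]
tcp_rot: [-0.004, 0.996, -0.093, -0.011]
force: [-0.4, 0.4, -0.0]
gripper_width: 0.0003
t 12.72 dock [-0.2015  0.0108] z 0.0241 Fdock [ 0.3  0.4 -0. ] w 0.0003
turn needed deg [-0.33  1.33 -0.29]
shift cm [ 1.12 -3.46 -1.6 ]
```

```bash
python3 -m pendant '[[0.8,0,-1.4,-0.3,1.3,-0.3,0],[0.3,-0.8,-0.2,0,0,0,0],[0,-0.8,0,0,0,0,0],[0,0,0,0,0,0,0]]'
python3 -c "
from h import *
st(0,(-.167,-.001,.04))"
```

```text
time: 13.22
eef_pos: [0.567, -0.154, 0.0444]
tcp_rot: [0.001, 0.996, -0.09, 0.004]
force: [-0.1, 0.2, -0.2]
gripper_width: 0.0003
t 13.22 dock [-0.1851 -0.004 ] z 0.0444 Fdock [ 0.2  0.1 -0.2] w 0.0003
turn needed deg [ 0.03 -0.45 -0.  ]
shift cm [-0.31 -1.81  0.43]
```

```bash
python3 -m pendant '[[-0.2,-0.7,0.3,0,-0.4,0,0],[0,-0.6,0,0,0,0,0],[0,-0.6,0,0,0,0,0],[0,-0.6,0,0,0,0,0],[0,-0.6,0,0,0,0,0]]'
python3 -c "
from h import *
st(0,(-.08,-.001,.04))"
python3 -m pendant '[[0.05,-0.7,0,0,0,0,0],[0,-0.7,0,0,0,0,0],[0,-0.7,0,0,0,0,0],[0,-0.7,0,0,0,0,0],[0,-0.7,0,0,0,0,0]]'
python3 -c "
from h import *
st(0,(-.08,-.001,.04))"
```

```text
time: 13.85
eef_pos: [0.5684, -0.133, 0.0411]
tcp_rot: [0.007, 0.996, -0.093, -0.001]
force: [-0.6, -6.8, 0.7]
gripper_width: -0.0001
t 13.85 dock [-0.1642 -0.0016] z 0.0411 Fdock [-6.8 -0.6  0.7] w -0.0001
turn needed deg [ 0.83  0.05 -0.34]
shift cm [-0.11 -8.42 -0.01]
time: 14.48
eef_pos: [0.5719, -0.1191, 0.0413]
tcp_rot: [0.02, 0.995, -0.1, -0.003]
force: [-2.2, -7.6, 2.5]
gripper_width: -0.0001
t 14.47 dock [-0.1498 -0.0026] z 0.0413 Fdock [-7.9  0.8  2.5] w -0.0001
turn needed deg [ 2.29  0.13 -1.1 ]
shift cm [-0.29 -6.98 -0.15]
```

```bash
python3 -m pendant '[[-0.1,-1,0,1.2,0,-0.6,0],[0,-1,0,1,0,-0.5,0],[0,-1,0,0.5,0,-0.2,0],[0,-1,0,0.5,0,-0.2,0],[0,-1,0,0.5,0,-0.2,0]]'
python3 -c "
from h import *
st(0,(-.08,-.001,.04))"
python3 -m pendant '[[0,-1,0,0.6,0,-0.2,0],[0,-1,0,0.6,0,-0.2,0],[0,-1,0,0.6,0,-0.2,0],[0,-1,0,0.6,0,-0.2,0],[0,-1,0,0.6,0,-0.2,0]]'
python3 -c "
from h import *
st(0,(-.08,-.001,.04))"
```

```text
time: 15.1
eef_pos: [0.5769, -0.0914, 0.0409]
tcp_rot: [0.0, 0.996, -0.091, -0.002]
force: [-1.3, -9.6, 2.5]
gripper_width: -0.0001
t 15.1 dock [-0.1217 -0.0025] z 0.0409 Fdock [-9.7 -0.4  2.5] w -0.0001
turn needed deg [ 0.05  0.21 -0.14]
shift cm [-0.16 -4.17  0.09]
time: 15.72
eef_pos: [0.5836, -0.0755, 0.0446]
tcp_rot: [-0.006, 0.996, -0.092, 0.0]
force: [-4.1, -12.5, 8.3]
gripper_width: 0.0
t 15.72 dock [-0.1049 -0.0063] z 0.0446 Fdock [-13.1   1.8   8.3] w 0.0
turn needed deg [-0.71  0.05 -0.25]
shift cm [-0.54 -2.48  0.49]
```

Run:
```python
from h import *
c=camera("side");save(c,"i.png")
p=cv2.imread('pics/i.png')[85:250,220:350];cv2.imwrite('pics/i.png',cv2.resize(p,None,fx=3.5,fy=3.5,interpolation=cv2.INTER_CUBIC))
st(0,(-.08,-.001,.04))
for n in("side","top"):
    c=camera(n);W=world(c).reshape(-1,3);W=W[~np.isnan(W[:,0])]
    d=W[:,:2]-O;a=d@[C,S];b=d@[-S,C];q=(W[:,2]>.055)&(W[:,2]<.1)&(a>-.088)&(a<.12)&(abs(b)<.07)
    r=cv2.minAreaRect(np.c_[a,b][q].astype(np.float32));print(n,np.round(r[0],4),np.round(r[1],4),round(r[2],2))
    s=q&(abs(abs(b-r[0][1])-.051)<.006);f=np.polyfit(a[s],W[s][:,2],1);print("pitch",np.degrees(f[0]).round(2),"z f/b",np.polyval(f,[r[0][0]+.08,r[0][0]-.08]).round(4))
```

```text
t 15.78 dock [-0.1044 -0.0065] z 0.0448 Fdock [-12.8   2.    8.6] w 0.0001
turn needed deg [-0.74  0.02 -0.24]
shift cm [-0.56 -2.43  0.51]
side [-0.0111 -0.0021] [0.1584 0.11  ] 2.97
pitch 8.04 z f/b [0.0933 0.0709]
top [-0.0069 -0.0012] [0.1581 0.1104] 3.02
pitch 8.88 z f/b [0.0943 0.0695]
```

View pics/i.png

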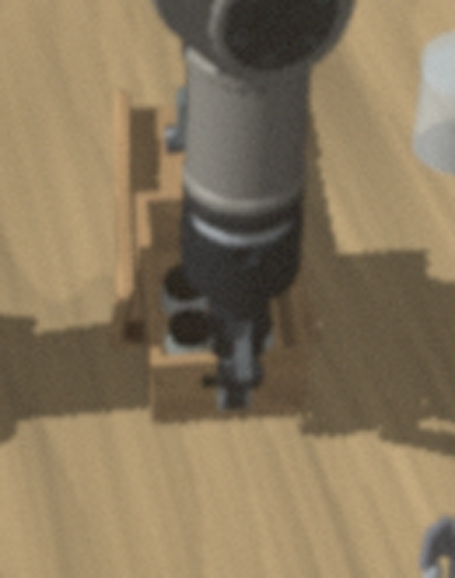

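The crop shows the crate half over the sill, yawed about 3° (tail to the right), with the finger right of the tail's centre (~(235,400)). I'll back off and push left of centre to straighten it.

```bash
python3 -m pendant '[[0,1.5,0,-0.5,0,0,0],[-1.2,0.3,0.2,0,0,0,0],[-1,0,0.2,0,0,0,0],[0,0,0,0,0,0,0]]'
python3 - <<'E'
from h import *
st(0,(-.11,.014,.04))
for n in("side","top"):
    c=camera(n);W=world(c).reshape(-1,3);W=W[~np.isnan(W[:,0])]
    d=W[:,:2]-O;a=d@[C,S];b=d@[-S,C];q=(W[:,2]>.055)&(W[:,2]<.1)&(a>-.1)&(a<.12)&(abs(b)<.07)
    r=cv2.minAreaRect(np.c_[a,b][q].astype(np.float32));print(n,np.round(r[0],4),np.round(r[1],4),round(r[2],2))
    s=q&(abs(abs(b-r[0][1])-.051)<.006);f=np.polyfit(a[s],W[s][:,2],1);print("pitch",np.degrees(f[0]).round(2),"z f/b",np.polyval(f,[r[0][0]+.08,r[0][0]-.08]).round(4))
E
```

```text
time: 16.38
eef_pos: [0.5561, -0.0877, 0.0395]
tcp_rot: [-0.003, 0.996, -0.092, -0.001]
force: [0.0, -0.0, 0.0]
gripper_width: -0.0
t 16.38 dock [-0.1218  0.0186] z 0.0395 Fdock [ 0. -0.  0.] w -0.0
turn needed deg [-0.31  0.14 -0.25]
shift cm [ 0.45 -1.19 -0.05]
side [-0.0166 -0.0022] [0.1601 0.1101] 3.02
pitch 10.33 z f/b [0.0955 0.0667]
top [-0.0091 -0.0013] [0.1653 0.1107] 3.06
pitch 10.56 z f/b [0.0966 0.0671]
```

```bash
python3 -m pendant '[[0.3,-1.2,0,0,0,0,0],[0,-1,0,0.3,0,0,0],[0,-1,-0.1,0.5,0,0,0],[0,-1,-0.2,0.5,0,0,0],[0,-1,-0.2,0.5,0,0,0]]'
python3 -c "
from h import *
st(0,(-.08,.01,.04))"
python3 -m pendant '[[0,-1,-0.2,0.4,0,0,0],[0,-1,-0.2,0.4,0,0,0],[0,-1,-0.2,0.4,0,0,0],[0,-1,-0.2,0.4,0,0,0]]'
cat >> h.py <<'E'
def pose(lo,hi=.14):
  for n in("side","top"):
    c=camera(n);W=world(c).reshape(-1,3);W=W[~np.isnan(W[:,0])]
    d=W[:,:2]-O;a=d@[C,S];b=d@[-S,C];q=(W[:,2]>.055)&(W[:,2]<.1)&(a>lo)&(a<hi)&(abs(b)<.07)
    r=cv2.minAreaRect(np.c_[a,b][q].astype(np.float32));print(n,np.round(r[0],4),np.round(r[1],4),round(r[2],2),end=" ")
    s=q&(abs(abs(b-r[0][1])-.051)<.006);f=np.polyfit(a[s],W[s][:,2],1);print("pitch",np.degrees(f[0]).round(2),"z f/b",np.polyval(f,[r[0][0]+.08,r[0][0]-.08]).round(4))
E
python3 -c "
from h import *
st(0,(-.08,.01,.04));pose(-.1)"
```

```text
time: 17.1
eef_pos: [0.5677, -0.061, 0.0486]
tcp_rot: [-0.002, 0.995, -0.098, -0.002]
force: [0.5, 0.0, -0.5]
gripper_width: -0.0001
t 17.1 dock [-0.0935  0.012 ] z 0.0486 Fdock [ 0.1 -0.5 -0.5] w -0.0001
turn needed deg [-0.22  0.25 -0.93]
shift cm [ 0.19 -1.35  0.86]
time: 17.6
eef_pos: [0.576, -0.0254, 0.0585]
tcp_rot: [-0.012, 0.995, -0.099, -0.001]
force: [-1.6, -4.0, -1.8]
gripper_width: 0.0003
t 17.6 dock [-0.0569  0.0102] z 0.0585 Fdock [-4.2  0.8 -1.8] w 0.0003
turn needed deg [-1.39  0.26 -1.04]
shift cm [0.07 2.35 1.79]
side [ 0.0223 -0.0058] [0.1931 0.1102] 0.0 pitch -0.85 z f/b [0.079  0.0814]
top [ 0.0489 -0.0049] [0.1105 0.1472] 89.97 pitch -4.68 z f/b [0.0723 0.0854]
```

```bash
python3 -m pendant '[[0.3,0.3,0.9,-1.3,0,-1,0],[0.4,0,0.4,0,0,0,0],[0,-0.8,0,0,0,0,0],[0,-0.8,0,0.2,0,0,0],[0,-0.8,0,0.2,0,0,0]]'
python3 -c "
from h import *
st(0,(.0,.0,.045))"
python3 -m pendant '[[0,-0.8,0,0.2,0,0,0],[0,-0.8,0,0.2,0,0,0],[0,-0.8,0,0.2,0,0,0],[0,-0.8,0,0.2,0,0,0]]'
python3 -c "
from h import *
st(0,(.0,.0,.045));pose(-.04,.18)"
```

```text
time: 18.32
eef_pos: [0.5819, -0.0255, 0.0517]
tcp_rot: [0.012, 0.996, -0.093, -0.008]
force: [-7.2, -11.0, 10.2]
gripper_width: -0.0003
t 18.32 dock [-0.056   0.0044] z 0.0517 Fdock [-12.1   5.2  10.2] w -0.0003
turn needed deg [ 1.44  0.84 -0.33]
shift cm [ 0.42 -5.62  0.52]
time: 18.82
eef_pos: [0.5826, -0.0104, 0.0502]
tcp_rot: [0.017, 0.995, -0.097, -0.014]
force: [-5.7, -8.3, 6.6]
gripper_width: 0.0001
t 18.82 dock [-0.041   0.0064] z 0.0502 Fdock [-9.2  4.1  6.6] w 0.0001
turn needed deg [ 2.1   1.42 -0.76]
shift cm [ 0.6  -4.13  0.36]
side [ 0.0539 -0.0056] [0.1644 0.1102] 0.51 pitch -0.4 z f/b [0.0785 0.0796]
top [ 0.0826 -0.0047] [0.1152 0.1106] 0.31 pitch -3.9 z f/b [0.0717 0.0826]
```

```bash
python3 -m pendant '[[0.1,-0.8,-0.1,1,0.5,-0.3,0],[0,-0.8,-0.1,0.8,0.4,-0.2,0],[0,-0.8,0,0.4,0.2,-0.2,0],[0,-0.8,0,0.3,0.2,0,0],[0,-0.8,0,0.3,0,0,0]]'
python3 -c "
from h import *
st(0,(.0,.0,.045))"
python3 -m pendant '[[0,-0.8,0,0.3,0.2,0,0],[0,-0.8,0,0.3,0,0,0],[0,-0.8,0,0.3,0,0,0],[0,-0.8,0,0.3,0,0,0]]'
python3 -c "
from h import *
st(0,(.0,.0,.045));pose(-.01,.22)"
```

```text
time: 19.55
eef_pos: [0.5886, 0.0195, 0.0485]
tcp_rot: [0.001, 0.996, -0.092, -0.004]
force: [-1.2, -4.6, 1.7]
gripper_width: 0.0003
t 19.55 dock [-0.0105  0.0059] z 0.0485 Fdock [-4.7  0.3  1.7] w 0.0003
turn needed deg [ 0.17  0.43 -0.22]
shift cm [ 0.59 -1.05  0.34]
time: 20.05
eef_pos: [0.5938, 0.0465, 0.0468]
tcp_rot: [-0.005, 0.996, -0.093, -0.003]
force: [-2.1, -6.2, 3.6]
gripper_width: 0.0
t 20.05 dock [0.0169 0.0057] z 0.0468 Fdock [-6.5  0.9  3.6] w 0.0
turn needed deg [-0.49  0.38 -0.28]
shift cm [0.58 1.69 0.16]
side [ 0.0906 -0.0056] [0.11   0.1982] 88.74 pitch 2.08 z f/b [0.0772 0.0713]
top [ 0.1433 -0.0043] [0.103 0.111] 0.04 pitch -0.06 z f/b [0.0737 0.0739]
```

```bash
python3 -m pendant '[[0.5,0.2,0.4,-0.4,0.3,-0.2,0],[0.2,0,0.3,0,0,0,0],[0,-0.5,0,0,0,0,0],[0,-0.5,0,0.2,0,0,0],[0,-0.5,0,0.2,0,0,0]]'
python3 -c "
from h import *
st(0,(.04,.0,.04))"
python3 -m pendant '[[0,-0.5,0,0.2,0,0,0],[0,-0.5,0,0.2,0,0,0]]'
python3 -c "
from h import *
st(0,(.04,.0,.04))"
python3 -m pendant '[[0,-0.5,0,0.2,0,0,0],[0,-0.5,0,0.2,0,0,0]]'
python3 -c "
from h import *
st(0,(.04,.0,.04));pose(.01,.22)"
```

```text
time: 20.78
eef_pos: [0.6016, 0.0477, 0.0393]
tcp_rot: [0.003, 0.996, -0.093, -0.003]
force: [-4.6, -10.5, 7.7]
gripper_width: 0.0001
t 20.77 dock [ 0.0195 -0.0018] z 0.0393 Fdock [-11.1   2.7   7.7] w 0.0001
turn needed deg [ 0.42  0.32 -0.32]
shift cm [-0.19 -2.05 -0.09]
time: 21.02
eef_pos: [0.6013, 0.0475, 0.0393]
tcp_rot: [0.006, 0.995, -0.096, -0.006]
force: [-3.8, -9.8, 8.6]
gripper_width: -0.0001
t 21.02 dock [ 0.0193 -0.0015] z 0.0393 Fdock [-10.4   2.    8.6] w -0.0001
turn needed deg [ 0.8   0.58 -0.65]
shift cm [-0.18 -2.07 -0.1 ]
time: 21.28
eef_pos: [0.601, 0.0473, 0.0394]
tcp_rot: [0.01, 0.995, -0.099, -0.008]
force: [-4.6, -10.1, 8.3]
gripper_width: -0.0003
t 21.27 dock [ 0.0191 -0.0013] z 0.0394 Fdock [-10.8   2.8   8.3] w -0.0003
turn needed deg [ 1.18  0.83 -0.98]
shift cm [-0.17 -2.09 -0.1 ]
side [ 0.1032 -0.0059] [0.1101 0.1854] 88.73 pitch 2.68 z f/b [0.0788 0.0713]
top [ 0.1484 -0.0046] [0.1109 0.0952] 89.94 pitch -0.45 z f/b [0.0732 0.0745]
```

```bash
python3 -m pendant '[[-0.1,0.4,-0.3,1.1,0.8,-0.9,0],[0,0,0,0,0,0,0],[0,-0.6,0,0,0,0,0],[0,-0.6,0,0.3,0.2,-0.2,0]]'
python3 -c "
from h import *
st(0,(.026,.0,.04))"
python3 -m pendant '[[0,-0.7,-0.1,0.3,0.2,-0.2,0],[0,-0.7,-0.1,0.3,0.2,-0.2,0]]'
python3 -c "
from h import *
st(0,(.026,.0,.04))"
```

```text
time: 21.88
eef_pos: [0.6008, 0.0484, 0.0424]
tcp_rot: [0.003, 0.996, -0.09, 0.001]
force: [-5.2, -16.0, 9.6]
gripper_width: 0.0001
t 21.88 dock [ 0.0201 -0.0009] z 0.0424 Fdock [-16.7   2.2   9.6] w 0.0001
turn needed deg [ 0.36 -0.1   0.01]
shift cm [-0.09 -0.59  0.23]
time: 22.12
eef_pos: [0.6009, 0.0485, 0.0427]
tcp_rot: [0.008, 0.996, -0.09, 0.001]
force: [-1.6, -12.8, 0.4]
gripper_width: -0.0001
t 22.12 dock [ 0.0202 -0.001 ] z 0.0427 Fdock [-12.9  -0.8   0.4] w -0.0001
turn needed deg [ 0.87 -0.23  0.04]
shift cm [-0.1  -0.58  0.26]
```

```bash
python3 -m pendant '[[0,-0.85,0,0.8,0,0,0],[0,-0.85,0,0.3,0,0,0]]'
python3 -c "
from h import *
st(0,(.026,.0,.04))"
python3 -m pendant '[[0,-1,0,0.3,0,0,0],[0,-1,0,0.3,0,0,0]]'
python3 -c "
from h import *
st(0,(.026,.0,.04))"
```

```text
time: 22.38
eef_pos: [0.6007, 0.0487, 0.0425]
tcp_rot: [0.01, 0.996, -0.094, -0.002]
force: [-6.7, -16.9, 11.4]
gripper_width: 0.0001
t 22.38 dock [ 0.0204 -0.0008] z 0.0425 Fdock [-17.8   3.6  11.4] w 0.0001
turn needed deg [ 1.15  0.17 -0.42]
shift cm [-0.08 -0.56  0.24]
time: 22.62
eef_pos: [0.6002, 0.0482, 0.0427]
tcp_rot: [0.019, 0.995, -0.099, -0.007]
force: [-7.4, -17.7, 12.9]
gripper_width: 0.0001
t 22.62 dock [ 0.0198 -0.0004] z 0.0427 Fdock [-18.8   4.1  12.9] w 0.0001
turn needed deg [ 2.24  0.66 -1.  ]
shift cm [-0.05 -0.63  0.25]
```

Run:
```python
from h import *
ims=[]
for n,(u,v) in(("side",(230,90)),("top",(100,100))):
    c=camera(n);p=c["pixels"][v:v+110,u:u+130,::-1];ims.append(cv2.resize(p,None,fx=3,fy=3,interpolation=cv2.INTER_CUBIC))
    W=world(c).reshape(-1,3);W=W[~np.isnan(W[:,0])];d=W[:,:2]-O;a=d@[C,S];b=d@[-S,C]
    m=(abs(b)<.02)&(a>.17)&(a<.3)&(W[:,2]>.02);i=np.argsort(a[m]);print(n,np.c_[a[m],b[m],W[m][:,2]][i][::max(1,m.sum()//25)].round(3).tolist())
cv2.imwrite("pics/j.png",np.hstack(ims))
```

```text
side [[0.187, 0.019, 0.032], [0.188, 0.01, 0.02], [0.189, 0.019, 0.024], [0.19, 0.013, 0.023], [0.19, 0.016, 0.023], [0.19, 0.01, 0.023], [0.192, 0.018, 0.025], [0.193, 0.015, 0.024]]
top [[0.188, -0.002, 0.048], [0.189, 0.006, 0.067], [0.189, 0.018, 0.076], [0.189, 0.009, 0.037], [0.19, 0.006, 0.047], [0.19, -0.011, 0.075], [0.19, 0.008, 0.061], [0.192, 0.001, 0.077], [0.194, -0.008, 0.075], [0.197, -0.0, 0.076], [0.21, 0.01, 0.042], [0.219, 0.003, 0.047], [0.227, -0.004, 0.042], [0.23, -0.009, 0.05], [0.231, 0.019, 0.055], [0.231, -0.003, 0.059], [0.232, 0.012, 0.057], [0.233, 0.002, 0.059], [0.235, -0.007, 0.058], [0.237, 0.02, 0.057], [0.24, 0.004, 0.058], [0.243, 0.014, 0.059], [0.245, -0.015, 0.06], [0.248, -0.004, 0.061], [0.251, 0.01, 0.059], [0.253, -0.018, 0.06]]
```

View pics/j.png

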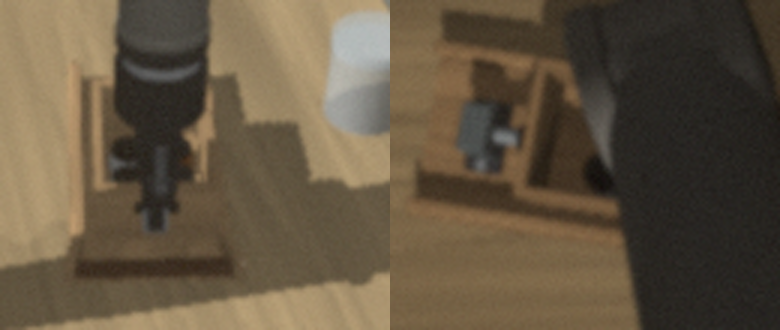

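Both views show the crate flat behind the sill, front wall at X≈0.196 against the plunger (top view px ≈(525,140) of the crop). The tool is also pressing down and sideways, which adds friction. I'll relieve that while pushing.

```bash
python3 -m pendant '[[0,0.6,-0.3,2.2,0.6,-1,0],[0,0,0,0,0,0,0],[-0.05,-0.8,-0.1,0,0,0,0],[-0.05,-0.8,-0.15,0.3,0.1,0,0]]'
python3 -c "
from h import *
st(0,(.026,.0,.04))"
python3 -m pendant '[[-0.05,-0.9,-0.2,0.3,0.1,0,0],[-0.05,-0.9,-0.2,0.3,0.1,0,0]]'
python3 -c "
from h import *
st(0,(.026,.0,.04))"
```

```text
time: 23.22
eef_pos: [0.6002, 0.0531, 0.0473]
tcp_rot: [0.003, 0.996, -0.09, -0.001]
force: [-2.2, -16.4, 0.4]
gripper_width: -0.0002
t 23.23 dock [0.0246 0.0005] z 0.0473 Fdock [-16.6  -0.7   0.4] w -0.0002
turn needed deg [ 0.39  0.1  -0.03]
shift cm [ 0.05 -0.15  0.72]
time: 23.48
eef_pos: [0.5993, 0.0563, 0.0486]
tcp_rot: [0.01, 0.996, -0.093, -0.003]
force: [-2.2, -15.5, 0.3]
gripper_width: -0.0003
t 23.48 dock [0.0276 0.002 ] z 0.0486 Fdock [-15.7  -0.6   0.3] w -0.0003
turn needed deg [ 1.2   0.28 -0.33]
shift cm [0.21 0.14 0.86]
```

```bash
cat > fr.py <<'E'
from h import *
st(0,(.026,.0,.04))
for k in range(2):
    c=camera("top");W=world(c).reshape(-1,3);W=W[~np.isnan(W[:,0])];d=W[:,:2]-O;a=d@[C,S];b=d@[-S,C]
    m=(b>.0)&(b<.045)&(a>.17)&(a<.22)&(W[:,2]>.066)&(W[:,2]<.085);print("front rim",m.sum(),np.percentile(a[m],[5,50,95]).round(4))
W=np.load("top.npz")["W"].reshape(-1,3);W=W[~np.isnan(W[:,0])];d=W[:,:2]-O;a=d@[C,S];b=d@[-S,C]
m=(abs(b)<.012)&(a>.17)&(a<.235)&(W[:,2]>.03);print("initial tip",np.sort(a[m]).round(4)[:20])
E
python3 fr.py
```

```text
t 23.48 dock [0.0276 0.002 ] z 0.0486 Fdock [-15.7  -0.6   0.3] w -0.0003
turn needed deg [ 1.2   0.28 -0.33]
shift cm [0.21 0.14 0.86]
front rim 101 [0.1815 0.1985 0.2037]
front rim 100 [0.1843 0.199  0.2041]
initial tip [0.195  0.1954 0.1954 0.1955 0.1958 0.1959 0.196  0.196  0.1961 0.1961
 0.1961 0.1962 0.1963 0.1964 0.1965 0.1966 0.1966 0.1967 0.1967 0.1967]
```

```bash
python3 -m pendant '[[0,0.8,0,0,0,0,0],[0,1.5,0,0,0,0,0],[0,2,-0.5,0,0,0,0],[0,3,-4,0,0,0,0],[0,3,-5,0,0,0,0]]'
python3 -m pendant '[[0,2,-5,0,0,0,0],[0,4,-3,0,0,0,0],[0,5,0,0,0,0,0],[0,0,0,0,0,0,0],[0,0,0,0,0,0,0]]'
python3 fr.py
python3 - <<'E'
from h import *
pose(.02,.22);c=camera("top");save(c,"k1.png")
for t in("jar_tall","jar_short","brush_pot"):print(t,[np.round(r["box"]).tolist() for r in search_frame(c,t)[:1]])
d=camera("side");p=np.hstack([c["pixels"][60:260,90:450],d["pixels"][60:260,200:400]])[:,:,::-1];cv2.imwrite("pics/k.png",cv2.resize(p,None,fx=1.4,fy=1.4))
E
```

```text
time: 24.2
eef_pos: [0.5787, -0.0383, 0.144]
tcp_rot: [0.007, 0.996, -0.087, -0.007]
force: [-0.2, 0.3, -0.7]
gripper_width: 0.0004
time: 24.82
eef_pos: [0.5622, -0.1525, 0.2368]
tcp_rot: [0.008, 0.996, -0.089, 0.0]
force: [-0.0, 0.9, -0.6]
gripper_width: -0.0
t 24.82 dock [-0.1845  0.0009] z 0.2368 Fdock [ 0.9  0.2 -0.6] w -0.0
turn needed deg [ 0.89 -0.12  0.19]
shift cm [  0.12 -21.35  19.35]
front rim 101 [0.1825 0.1978 0.2035]
front rim 98 [0.182  0.1981 0.2037]
initial tip [0.195  0.1954 0.1954 0.1955 0.1958 0.1959 0.196  0.196  0.1961 0.1961
 0.1961 0.1962 0.1963 0.1964 0.1965 0.1966 0.1966 0.1967 0.1967 0.1967]
side [ 0.1195 -0.0044] [0.1078 0.1626] 89.18 pitch 2.36 z f/b [0.0788 0.0722]
top [ 0.1233 -0.0031] [0.1105 0.1616] 88.8 pitch 0.28 z f/b [0.0739 0.0731]
jar_tall []
jar_short []
brush_pot []
```

View pics/k.png

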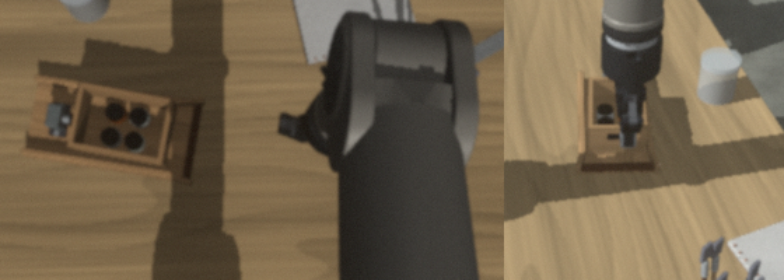

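The top view shows the crate flat in the tray, behind the sill strip (≈(195,140)), with its front wall against the catch (≈(75,118)). The tool is clear of everything.

```bash
python3 -c "
from h import *
print(finish_job())"
```

```text
the job is handed in; nothing more can be done
None
```

The crate is in the tray, lying flat behind the sill, and by my measurements the push catch is about 7 mm in. I handed the job in at 25 s of the 72 s allowed.

**What I did:**
- **Lining up:** I pushed the crate sideways to line it up with the tray.
- **Front edge onto the sill:** I pinched the front wall and lifted only the front edge onto the sill, with the back edge on the table. I released the crate there, and it rested about 3 s.
- **Pushing in:** I pushed from behind with the fingers shut until the back end dropped behind the sill. Then I pressed against the catch until it moved in.

**Last checks:**
- **Catch:** The catch tip was at about 0.196 m before, and the crate's front is now at about 0.203 m. The tool moved about 7.4 mm while pressing. I could not read the catch's travel directly.
- **Force:** The highest push I read was about 19 N, and it was about 16 N as the catch went in, against the 25 N limit.
- **Crate pose:** It is level to within 0.3° in the top view and sits about 3–4 mm right of the tray's centre line. The side view gave 2.4° of tilt, but the gripper was in front of the crate there, so I trusted the top view.

**What went wrong or stayed unconfirmed:**
- The crate turned about 3° half-way in, so I backed off and pushed it straight.
- My first estimate of the catch tip, 0.215–0.222 m, was wrong. I corrected it when the crate met the catch.
- The final detector check for the jars and brush pot found nothing, because the arm hid them in that view. The tool showed no contact force near them, but I did not confirm their positions at the end.

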